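Lay down a reagent cassette and dock it

ROBOT

A 7-joint arm with a two-finger parallel gripper is mounted at the origin on the work surface. World frame = base frame: x ahead of the robot, y to its left, z up, the work surface at z = 0. Lengths are in m, angles in rad, forces in N, time in s.
With the tool pointing down it reaches from about 0.35 to 0.775 m from the base axis. Payload 3.1 kg.
Tool frame: the origin (TCP) lies at the very end of the fingers, on their centre line; the grasp point (between the pads) lies manip.tcp_to_grasp behind it (manip.tcp_to_grasp is the distance from the TCP to the grasp point, in m); z points along the fingers, y is the direction in which the jaws open and shut (so a half turn about z gives the same grasp; the last joint's range is limited). The gripper opens to 85 mm and grips with 20 to 120 N. Pads are 22 mm wide; open, the fingers measure 114 mm over their backs; the gripper's body (76 mm by 85 mm) begins 54 mm behind the grasp point. The pads swing forward as they close: fully open they stand 13 mm farther back than shut.
Start: joints at [1.287, 0.311, 0.014, 1.512, -0.004, 1.319, -0.027], TCP at [0.132, -0.534, 0.192] pointing down, gripper open.
Joint ranges: [-2.7, 2.7], [-0.3, 1.91], [-1.27, 1.3], [0.12, 2.57], [-1.44, 4.58], [0.2, 2.03], [-3.05, 3.05]. Speed limits (rad/s): [2.79, 2.79, 3.14, 3.14, 3.14, 3.14, 3.14].

INTERFACE

Orientations are given as a unit quaternion [x, y, z, w].
In Python, from bench import manip gives the robot as it stands.
- The arm moves only by the tool carry_out, never from a script. Its argument "deltas" is a list that holds one entry, the list of rows, each a list of 7 numbers: the turn, a rotation vector about the tool's x, y, z in degrees, then the shift along the tool's x, y, z in mm, then the opening, from 0 (shut) to 1 (fully open). A call has 1 to 5 rows; each row shifts and turns the commanded pose from where the row before left it, along the tool's axes as they then stand; what a row does not reach is not made up. A row lasts 1/10 s, in which the tool goes at most 50 mm and 8.59 degrees, less where a joint would pass 70% of its speed; a pose out of reach is approached as far as the arm can. A call is refused whole if a number of a shift passes 50 or a number of a turn 8.59, either way. A call with a gripper value outside its range is refused whole. The fingers move at their own pace and stop on an object; "force" is the grip in N (left out, the last holds). Time passes only in rows, so rows that do not move let the fingers close. It gives the time, the measured TCP pose, the force and the opening at its end, in the units of the state.
- manip.get_state(): the state, without advancing time (a new reading comes with each control period).
- manip.grab_frame(name): name is "scene" or "top" or "wrist"; returns (picture, depth): 480x640x3 uint8, red, green, blue; 480x640 float32, m along the optical axis (not along the pixel's ray), 0 where there is no reading.
- manip.camera_info(name): a dict with "camera_matrix" (3x3 intrinsics, pixels), "position" and "attitude" of the camera in the world. Camera axes: x right, y down, z forward; pixel columns grow to the right and rows downward; lengths in m; the calibration is good to about 2 mm. A picture is of the moment at which its call begins: read the wrist's pose just before it. camera_info takes no time and is no camera call; for the wrist camera it gives the pose at the moment of the call.
- manip.hand_in(): hands the job in, once; it reports no verdict.
The state is a dict: "time_s": time; "joints": joint angles; "qd": joint speeds; "joint_torque": joint torques, N m; "tcp_pos": TCP position; "tool_rot": TCP orientation; "wrist_force": force on the tool from outside, world axes, zero at the start; "wrist_torque": the same for the moment, N m; "width": opening from 0.0 (shut) to 1.0 (fully open).
Only numpy, scipy, OpenCV 4.12 (cv2) and the standard library are available. Lean on these libraries where they do the work, as an engineer would, in place of code of your own. Each camera call takes 0.05 s, during which the arm holds its last target. There are 200 camera calls.

TASK

The tall blue reagent cassette stands on the marked place of the loading tray: push it over near its top so that it falls on its side with its orange head towards the dock and its amber window facing up, without ever lifting it. Then slide it along the tray, head first, between the guide rails until it meets the red stop pad, press it firmly home for a moment (about 12 N on the pad, never more than 25 N), and leave it lying there between the rails. Leave everything else where it is.

Things in the scene. Friction and masses are not known exactly. Their poses are not given: they have to be found in the camera images.
- cassette: tall blue cassette, 80 (x) by 100 (y) by 200 mm high (z), 0.4 to 0.85 kg, evenly filled, loose; origin at the centre of its foot. Starts upright on the marked place within 17 mm and 4 degrees of square, x along the loading direction. Amber window on its -x face (away from the dock); top 22 mm (head) orange. Lying as wanted, its z points along the loading direction, its x straight down.
- cassette_center (a point): centre of the cassette, half-way up, axes as the cassette's. Sliding the lying cassette along the tray takes about 1 to 6 N by itself, to be told apart from the force on the pad
- cassette_top (a point): middle of the cassette's orange head face, 200 mm from the foot along its z, axes as the cassette's
- tray: fixed aluminium tray, 570 x 200 mm, top face 6 mm above the bench. Origin on the bench under the marked standing place; x = loading direction (to the dock), z up; it spans x = -120 to 450 mm. Two grey rails, 30 mm high over the tray, 106 mm apart inside, run straight from x = 310 to 420 mm; before them, from x = 248 mm, they flare to a funnel mouth about 160 mm wide.
- dock: fixed grey block on the end of the tray, 45 (x) by 150 (y) by 84 mm high; origin at the foot of its front face (tray x = 420 mm), x as the tray. A red stop pad, 60 mm wide, 44 high, its middle 40 mm above the tray, stands 13 to 33 mm out of that face towards the cassette: clamped by hand, different each time and not measured, it does not yield and must be found by feel (or seen).
- amber_bottle: bystander: amber bottle, 64 mm across, 150 mm high, loose, beside the tray; origin at the centre of its foot
- white_jar: bystander: low white jar with blue cap, 60 mm across, 70 mm high, loose, beside the tray; origin at the centre of its foot
- tube_rack: bystander: green rack with sample tubes, 70 x 160 mm, 110 mm high, loose; origin at the centre of its foot
- tip_box: bystander: black and yellow pipette-tip box, 80 x 120 mm, 65 mm high, loose; origin at the centre of its foot
- beaker: bystander: glass beaker, 70 mm across, 85 mm high, loose; origin at the centre of its foot
- rotor_bucket: bystander: open aluminium rotor bucket, 80 mm across, 90 mm high, loose; origin at the centre of its foot

How it is judged:
On the way, in this order (a step that is already met when the one before it is completed fails the run):
1. the cassette lies on its side, window up, head towards the dock (angle between cassette's own z axis and vertical between 1.5 and 1.64 rad and angle between cassette's own x axis and vertical above 3.05 rad and x of cassette_top in the frame of tray above 0.15 m), for 0.2 s.
2. the head of the cassette has been slid at least 20 mm into the straight part of the rails (angle between cassette's own z axis and vertical between 1.5 and 1.64 rad and angle between cassette's own x axis and vertical above 3.05 rad and x of cassette_top in the frame of tray above 0.33 m), for 0.1 s.
3. the cassette is pressed against the stop pad with more than 5 N for 0.3 s (angle between cassette's own z axis and vertical between 1.5 and 1.64 rad and angle between cassette's own x axis and vertical above 3.05 rad and contact force between cassette and dock above 5 N), for 0.3 s.
At the end, for the whole second after the job is handed in: Pressed on the pad (over 5 N for 0.3 s) and let go, the cassette rests flat on the tray (within 4 degrees), window up, its head between the rails, 10 to 39 mm from the dock block and within 6 mm of the middle, square to the tray within 4 degrees (angle between cassette's own z axis and vertical between 1.5 and 1.64 rad and angle between cassette's own x axis and vertical above 3.05 rad and x of cassette_top in the frame of tray between 0.381 and 0.41 m and y of cassette_top in the frame of tray between -0.006 and 0.006 m and angle between the z axis of cassette and the x axis of tray, either way round below 0.07 rad and height (world z) of cassette_center between 0.035 and 0.058 m and linear speed of cassette below 0.01 m/s and contact force between cassette and the fingers below 0.5 N); the robot touches nothing.
It fails at once if the pad is pressed with more than 25 N (contact force between cassette and dock above 25 N).
It fails at once if the cassette is lifted clear of the tray (height (world z) of cassette_center above 0.14 m).
It fails at once if the robot strikes or leans on the dock (contact force between any of the fingers, the arm and dock above 5 N).
It fails at once if a bystander is moved by more than 20 mm (distance of any of amber_bottle, white_jar, tube_rack, tip_box, beaker, rotor_bucket from where it was at the start of the episode above 0.02 m).
It fails at once if a bystander is tipped (angle between any of amber_bottle, white_jar, tube_rack, tip_box, beaker, rotor_bucket's own z axis and vertical above 0.3 rad).
It also fails if it takes over 58 s, if anything falls off the work surface, if the arm or the gripper's body presses on something with over 40 N, if the wrist force passes 120 N, or if a joint passes its speed limit or range.

## Working session

There is one attempt and no reset: what is moved stays moved. The work goes in short steps, Python scripts to look and compute and a tool call to move; the robot and the scene stay as the last step left them, time stands still between calls to the robot, and variables do not carry over. Pictures are saved under pics/ and viewed, about 8 in all and at most 12, crops included, and the job is handed in when it is done.

Besides the shell and the picture viewer there is one more tool, called after ">>>" as name(argument=value, ...), one argument or row to a line, values as JSON. carry_out: Moves the arm, as the interface text tells. Its arguments: {"type":"object","properties":{"deltas":{"type":"array"},"force":{"type":"number"}},"required":["deltas"]}

```bash
mkdir -p pics; ls
cat > h.py <<'E'
from bench import manip
import numpy as np, cv2
from scipy.spatial.transform import Rotation as R
def cloud(n):
    im,d=manip.grab_frame(n); c=manip.camera_info(n); K=np.array(c["camera_matrix"])
    v,u=np.mgrid[:480,:640]
    P=np.stack([(u-K[0,2])*d/K[0,0],(v-K[1,2])*d/K[1,1],d],-1)
    a=np.array(c["attitude"]); M=R.from_quat(a).as_matrix() if a.size==4 else a
    W=P@M.T+np.array(c["position"]); W[d==0]=np.nan
    return im,W
def save(n,im): cv2.imwrite("pics/"+n,im[...,::-1])
E
python3 - <<'E'
from h import *
for n in("scene","top"):
    im,W=cloud(n); save(n+"0.png",im); np.savez(n+"0.npz",im=im,W=W); print(manip.camera_info(n))
print(manip.get_state(),manip.tcp_to_grasp)
E
```

```text
pics
{'camera_matrix': array([[609.61473011,   0.        , 317.21772499],
       [  0.        , 609.61473011, 240.69251746],
       [  0.        ,   0.        ,   1.        ]]), 'position': array([ 1.01496614, -0.83553943,  0.98894961]), 'attitude': array([ 0.87927222,  0.25748384, -0.11022682, -0.38526936])}
{'camera_matrix': array([[587.65438628,   0.        , 321.74934638],
       [  0.        , 587.65438628, 247.53342282],
       [  0.        ,   0.        ,   1.        ]]), 'position': array([ 0.42697414, -0.07242686,  1.69069711]), 'attitude': array([ 0.71678456, -0.69661066,  0.01863746, -0.02461953])}
{'time_s': 0.1, 'joints': array([ 1.28730253,  0.31165595,  0.01400191,  1.51288693, -0.0044016 ,
        1.31919322, -0.02719859]), 'qd': array([ 0.00105252, -0.00185908,  0.0007029 , -0.00348317,  0.00179427,
       -0.00061956,  0.00069158]), 'joint_torque': array([ 6.38669808e-04, -3.80854297e+01,  1.46553917e-01, -2.31243020e+01,
        1.22800373e-02,  8.09349760e-03, -1.80042400e-05]), 'tcp_pos': array([ 0.13152585, -0.53329058,  0.19082812]), 'tool_rot': array([ 9.92696147e-01,  1.20636823e-01, -1.72037446e-04, -1.04224218e-03]), 'wrist_force': array([-0.21487542,  0.12835845,  0.89396594]), 'wrist_torque': array([-0.04340552, -0.03433061,  0.06420142]), 'width': 1.00007730932505} 0.0187
```

View both.

View pics/top0.png

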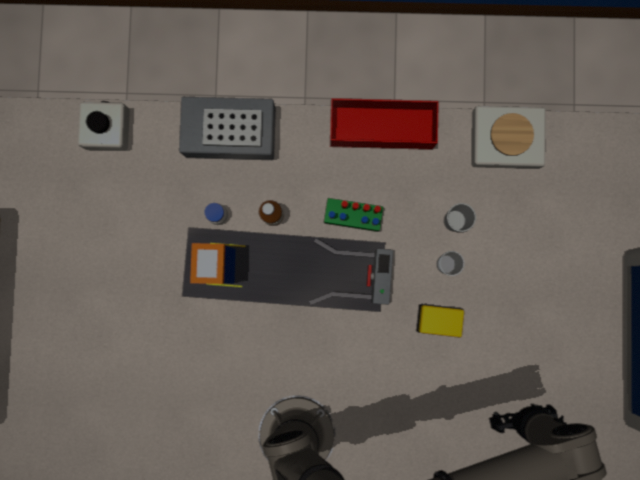

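View pics/scene0.png

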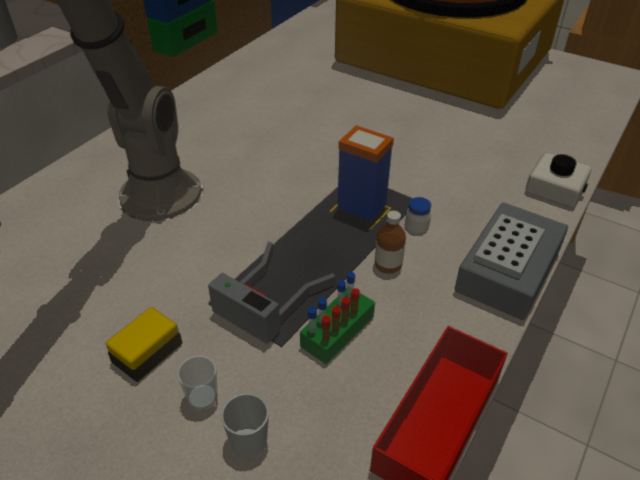

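Top view: the tray runs to the right (world −y), cassette head at about (208,264), dock at (383,277), pad at (370,275); jar (215,213), bottle (270,212), rack (354,214) lie on the +x side. Now I'll measure.

Run:
```python
from h import *
z=np.load("top0.npz"); im=z["im"].astype(int); W=z["W"]; Z=W[...,2]
v,u=np.mgrid[:480,:640]
def rect(m,name):
    m=cv2.morphologyEx(m.astype(np.uint8),cv2.MORPH_OPEN,np.ones((3,3)))
    n,l,s,_=cv2.connectedComponentsWithStats(m); k=1+s[1:,4].argmax(); p=W[l==k]
    r=cv2.minAreaRect(p[:,:2].astype(np.float32)*1000); print(name,len(p),np.round(r[0],1),np.round(r[1],1),round(r[2],2),"z",np.round(np.nanmedian(p[:,2]),4)); return p
box=(u>170)&(u<410)&(v>215)&(v<325)
rect(box&(Z>.19)&(Z<.23),"cass top")
rect(box&(Z>.075)&(Z<.11)&(u>350),"dock top")
rect(box&(im.sum(2)<230)&(Z<.016),"tray")
rect(box&(im[...,0]>150)&(im[...,1]<80)&(u>355)&(u<376),"pad")
rail=box&(Z>.025)&(Z<.05)&(u>300)&(u<374)
p=W[rail]; 
np.save("rail.npy",p); print(len(p))
# tray edges + dock front
m=box&(im.sum(2)<230)&(Z<.016)
d=W[box&(Z>.075)&(Z<.11)&(u>350)]
for nm,a,b,c in(("amber",255,290,195),("jar",200,230,200),("rack",322,386,195)):
    q=W[(u>=a)&(u<=b)&(v>c)&(v<232)&(Z>.03)]; print(nm,np.nanpercentile(q,2,axis=0).round(3),np.nanpercentile(q,98,axis=0).round(3))
# rails straight: cluster by offset from tray axis
r=cv2.minAreaRect(d[:,:2].astype(np.float32)); print(cv2.boxPoints(r).round(4))
```

```text
cass top 1323 [470.5 231.5] [101.6  82.8] 0.52 z 0.2076
dock top 930 [ 451.9 -224.5] [ 45.7 149.6] 87.04 z 0.0914
tray 9209 [466.4  66.9] [540.2 200.1] 87.18 z 0.0071Traceback (most recent call last):
  File "<stdin>", line 12, in <module>
  File "<stdin>", line 6, in rect
ValueError: attempt to get argmax of an empty sequence
```

>>> carry_out(
  deltas=[
    [[0,0,-8.5,0,0,-25,0.5],[0,0,-8.5,0,0,-25,0.5],[0,0,-8.5,0,0,-25,0.5],[0,0,-8.5,0,0,-25,0.5],[0,0,-8.5,0,0,-20,0.5]],
  ],
)

```text
time_s: 0.6
tcp_pos: [0.1317, -0.534, 0.3128]
tool_rot: [0.88, 0.475, -0.0, 0.0]
wrist_force: [0.8, 0.4, 0.3]
width: 0.498
```

>>> carry_out(
  deltas=[
    [[0,0,-8.5,0,0,0,0.5],[0,0,-8.5,0,0,0,0.5],[0,0,-8.5,0,0,0,0.5],[0,0,-8.5,0,0,0,0.5],[0,0,0,20,25,0,0.5]],
  ],
)

```text
time_s: 1.1
tcp_pos: [0.1513, -0.5161, 0.3103]
tool_rot: [0.707, 0.707, -0.001, -0.002]
wrist_force: [-0.4, 0.2, 0.6]
width: 0.5
```

>>> carry_out(
  deltas=[
    [[0,0,0,40,46,0,0.5],[0,0,0,40,46,0,0.5],[0,0,0,40,46,0,0.5],[0,0,0,40,46,0,0.5],[0,0,0,40,46,0,0.5]],
  ],
)

```text
time_s: 1.6
tcp_pos: [0.3452, -0.3469, 0.3115]
tool_rot: [0.705, 0.709, -0.0, -0.0]
wrist_force: [1.0, -1.4, 0.4]
width: 0.5
```

>>> carry_out(
  deltas=[
    [[0,0,0,40,46,0,0.5],[0,0,0,45,46,0,0.5],[0,0,0,48,0,0,0.5],[0,0,0,48,0,0,0.5],[0,0,0,48,0,0,0.5]],
  ],
)

```text
time_s: 2.1
tcp_pos: [0.4161, -0.1342, 0.3111]
tool_rot: [0.705, 0.709, -0.0, -0.001]
wrist_force: [0.6, -0.4, -0.1]
width: 0.496
```

>>> carry_out(
  deltas=[
    [[0,0,0,48,0,0,0.5],[0,0,0,48,0,0,0.5],[0,0,0,48,0,0,0.5],[0,0,0,48,0,0,0.5],[0,0,0,48,0,0,0.5]],
  ],
)

```text
time_s: 2.6
tcp_pos: [0.4142, 0.1052, 0.3116]
tool_rot: [0.705, 0.709, -0.0, 0.0]
wrist_force: [1.3, -0.1, -0.0]
width: 0.5
```

Run:
```python
from h import *
s=manip.get_state(); print(s["tcp_pos"],s["joints"],R.from_quat(s["tool_rot"]).as_matrix().round(3))
```

```text
[0.4141971  0.10519376 0.31160738] [ 0.4763125   0.05799426 -0.80158726  1.54491886  0.04260628  1.55643849
 -0.31951654] [[-0.006  1.     0.   ]
 [ 1.     0.006 -0.001]
 [-0.001  0.    -1.   ]]
```

>>> carry_out(
  deltas=[
    [[0,0,0,43,11,0,0.5],[0,0,0,43,11,0,0.5],[0,0,0,43,11,0,0.5],[0,0,0,43,12,0,0.5],[0,0,0,43,12,0,0.5]],
  ],
)

```text
time_s: 3.1
tcp_pos: [0.471, 0.3201, 0.3109]
tool_rot: [0.705, 0.709, -0.001, 0.0]
wrist_force: [1.3, -1.2, 0.4]
width: 0.499
```

>>> carry_out(
  deltas=[
    [[0,0,0,0,0,30,0.5],[0,0,0,0,0,40,0.5],[0,0,0,0,0,40,0.5],[0,0,0,0,0,12,0.5],[0,0,0,0,0,0,0.5]],
  ],
)

```text
time_s: 3.6
tcp_pos: [0.4697, 0.3174, 0.1878]
tool_rot: [0.705, 0.709, -0.002, -0.0]
wrist_force: [-0.4, 0.2, 1.2]
width: 0.5
```

Run:
```python
from h import *
s=manip.get_state(); print(s["tcp_pos"],s["joints"],s["wrist_force"])
im,W=cloud("wrist"); save("w1.png",im)
```

```text
[0.46968341 0.31743177 0.18782094] [-0.03428733  0.48498827 -0.8772568   1.44058155  0.37191313  1.3938296
 -0.91523532] [-0.44183422  0.23365754  1.20475322]
```

View pics/w1.png

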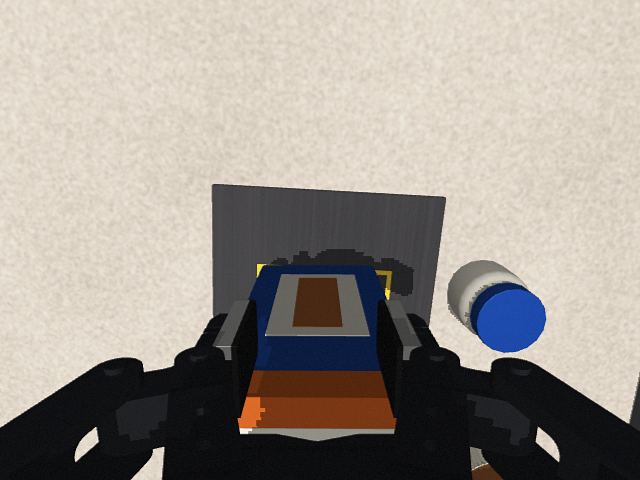

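>>> carry_out(
  deltas=[
    [[0,0,0,-15,0,0,0.3],[0,0,0,-12,0,0,0.3],[0,0,0,-8,0,0,0.3],[0,0,0,-8,0,0,0.3],[0,0,0,-8,0,-1,0.3]],
  ],
)

```text
time_s: 4.15
tcp_pos: [0.4711, 0.2675, 0.1914]
tool_rot: [0.705, 0.709, 0.0, 0.0]
wrist_force: [-0.1, 0.1, 0.4]
width: 0.298
```

>>> carry_out(
  deltas=[
    [[0,0,0,-8,0,-1,0.3],[0,0,0,-8,0,-1,0.3],[0,0,0,-4,0,-1,0.3]],
  ],
)

```text
time_s: 4.45
tcp_pos: [0.4712, 0.2468, 0.1938]
tool_rot: [0.705, 0.709, -0.0, 0.0]
wrist_force: [-0.4, 0.4, 1.0]
width: 0.298
```

Run:
```python
from h import *
s=manip.get_state(); print(s["tcp_pos"],s["wrist_force"])
im,W=cloud("scene"); save("s1.png",im[80:330,150:500])
```

```text
[0.47121896 0.24681153 0.19382875] [-0.44983407  0.43336915  0.96295648]
```

View pics/s1.png

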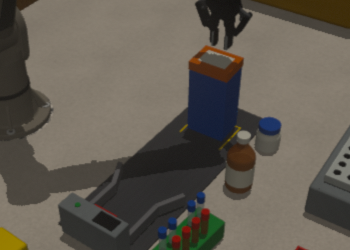

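Run:
```python
from h import *
for n in("scene","top"):
    im,W=cloud(n); im=im.astype(int)
    m=(im[...,0]>130)&(im[...,2]<80)&(im[...,1]<130)&(abs(W[...,0]-.47)<.09)&(abs(W[...,1]-.2)<.15)&(W[...,2]>.15)
    p=W[m]; print(n,len(p),np.nanpercentile(p,[1,50,99],axis=0).round(4).tolist())
    k=(W[...,2]>.21)&(W[...,2]<.26)&(abs(W[...,0]-.47)<.09)&(abs(W[...,1]-.2)<.15)
    q=W[k]; print(len(q),np.nanpercentile(q,[1,50,99],axis=0).round(4).tolist())
z=np.load("scene0.npz"); im=z["im"].astype(int);W=z["W"]
m=(im[...,0]>130)&(im[...,2]<80)&(im[...,1]<130)&(abs(W[...,0]-.47)<.09)&(abs(W[...,1]-.2)<.15)&(W[...,2]>.15)
print(np.nanpercentile(W[m],[1,50,99],axis=0).round(4).tolist())
print(manip.get_state()["time_s"])
```

```text
scene 209 [[0.4207, 0.1952, 0.2025], [0.4594, 0.2636, 0.2065], [0.5191, 0.2755, 0.2102]]
172 [[0.4374, 0.2088, 0.21], [0.4625, 0.2419, 0.2472], [0.5034, 0.2634, 0.2597]]
top 65 [[0.4205, 0.1924, 0.1998], [0.4308, 0.2007, 0.2075], [0.5087, 0.2482, 0.214]]
195 [[0.4224, 0.1914, 0.21], [0.4681, 0.2195, 0.2114], [0.5187, 0.2459, 0.2523]]
[[0.4334, 0.2067, 0.2041], [0.4758, 0.2559, 0.206], [0.5093, 0.2625, 0.2109]]
4.6
```

The cassette has not moved: the part-open fingertips stand higher than the TCP and passed over its top. I'll back off, drop lower and measure the tips.

>>> carry_out(
  deltas=[
    [[0,0,0,25,0,-4,0.3],[0,0,0,35,0,0,0.3],[0,0,0,15,0,0,0.3],[0,0,0,0,0,20,0.3],[0,0,0,0,0,15,0.3]],
  ],
)

```text
time_s: 5.1
tcp_pos: [0.4697, 0.3248, 0.1622]
tool_rot: [0.704, 0.71, 0.0, -0.001]
wrist_force: [0.3, -0.7, -0.6]
width: 0.298
```

Run:
```python
from h import *
print(manip.get_state()["tcp_pos"])
im,W=cloud("scene"); save("s2.png",cv2.resize(im[100:260,290:450],None,fx=3,fy=3))
k=(W[...,1]>.285)&(W[...,1]<.36)&(W[...,2]>.12)&(W[...,2]<.30)&(abs(W[...,0]-.47)<.08)
q=W[k]; print(len(q))
for a in np.arange(.12,.26,.01):
    s=q[(q[:,2]>a)&(q[:,2]<=a+.01)]
    if len(s): print(round(a,3),len(s),s[:,:2].min(0).round(3),s[:,:2].max(0).round(3))
```

```text
[0.46965669 0.32480526 0.16217816]
1024
0.2 27 [0.447 0.314] [0.491 0.341]
0.21 58 [0.446 0.311] [0.498 0.34 ]
0.22 62 [0.447 0.313] [0.499 0.34 ]
0.23 58 [0.444 0.311] [0.5   0.342]
0.24 59 [0.434 0.31 ] [0.514 0.344]
0.25 149 [0.423 0.309] [0.519 0.339]
0.26 125 [0.417 0.308] [0.522 0.343]
```

View pics/s2.png

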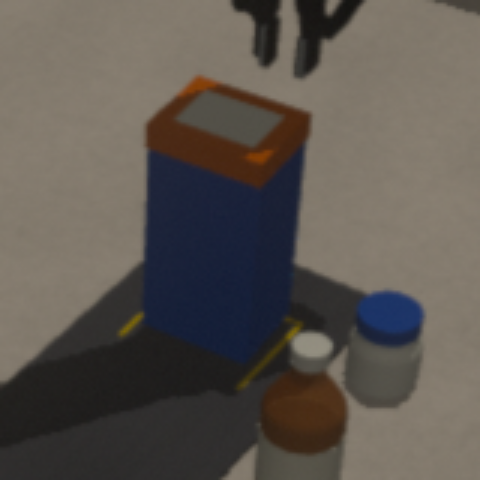

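Run:
```python
from h import *
s=manip.get_state()
c=manip.camera_info("scene");K=c["camera_matrix"];M=R.from_quat(c["attitude"]).as_matrix()
for z in(.162,.175,.19,.2,.21):
  for dx in(-.024,.0,.024):
    p=M.T@(np.array([.4697+dx,.3248,z])-c["position"]); uv=K@p/p[2]; print(z,dx,((uv[:2]-[290,100])*3).round(0))
im,W=cloud("top")
k=(W[...,1]>.285)&(W[...,1]<.36)&(W[...,2]>.12)&(W[...,2]<.4)&(abs(W[...,0]-.47)<.08)
print(W[k][:,2].min(),W[k][:,2].max())
im,d=manip.grab_frame("wrist"); print(manip.camera_info("wrist"), np.linalg.norm(manip.camera_info("wrist")["position"]-s["tcp_pos"]))
```

```text
0.162 -0.024 [252. 101.]
0.162 0.0 [278. 110.]
0.162 0.024 [304. 119.]
0.175 -0.024 [253.  87.]
0.175 0.0 [279.  96.]
0.175 0.024 [305. 105.]
0.19 -0.024 [254.  72.]
0.19 0.0 [281.  80.]
0.19 0.024 [307.  89.]
0.2 -0.024 [255.  61.]
0.2 0.0 [282.  70.]
0.2 0.024 [308.  78.]
0.21 -0.024 [256.  50.]
0.21 0.0 [283.  59.]
0.21 0.024 [309.  68.]
0.20281837828981852 0.3994404694972695
{'camera_matrix': array([[427.82183908,   0.        , 316.67029712],
       [  0.        , 427.82183908, 249.58878852],
       [  0.        ,   0.        ,   1.        ]]), 'position': array([0.47105917, 0.38831747, 0.3439624 ]), 'attitude': array([ 0.99152702,  0.00374341, -0.00115458,  0.12984149])} 0.19604598872263312
```

Run:
```python
from h import *
im,W=cloud("wrist"); 
m=(abs(W[...,0]-.47)<.04)&(abs(W[...,1]-.235)<.03)&(W[...,2]>.15)&(W[...,2]<.25); print("top z",np.nanmedian(W[m],axis=0),m.sum())
t=(abs(W[...,0]-.37)<.03)&(W[...,2]<.1);print("bench",np.nanmedian(W[t],axis=0))
k=(abs(W[...,1]-.325)<.025)&(abs(W[...,0]-.47)<.06)&(W[...,2]>.1)
q=W[k]; print(len(q),np.nanpercentile(q,[0,1,10,50],axis=0).round(3).tolist())
for a in np.arange(.14,.26,.01):
    s=q[(q[:,2]>a)&(q[:,2]<=a+.01)]
    if len(s): print(round(a,3),len(s),s[:,:2].min(0).round(3),s[:,:2].max(0).round(3))
o=np.load("top0.npz")["W"]; k=(abs(o[...,0]-.13)<.08)&(abs(o[...,1]+.53)<.05)&(o[...,2]>.02); print("start min z",np.sort(o[k][:,2])[:40:4].round(3))
```

```text
top z [nan nan nan] 0
bench [0.36923122 0.36497287 0.00130688]
63136 [[0.414, 0.31, 0.201], [0.418, 0.314, 0.212], [0.427, 0.32, 0.245], [0.472, 0.335, 0.272]]
0.2 380 [0.447 0.313] [0.496 0.335]
0.21 1239 [0.445 0.312] [0.498 0.336]
0.22 1555 [0.445 0.313] [0.498 0.336]
0.23 1871 [0.445 0.312] [0.498 0.335]
0.24 3166 [0.428 0.313] [0.515 0.338]
0.25 12433 [0.423 0.311] [0.52  0.338]
start min z [0.245 0.25  0.255 0.257 0.26  0.266 0.27  0.272 0.281 0.288]
  return np.nanmean(a, axis, out=out, keepdims=keepdims)
```

All three cameras agree: the real fingertips are about 39 mm above the reported TCP (tips 0.201, TCP 0.162). That contradicts the description, so I'll use tip = TCP + 39 mm from here.

>>> carry_out(
  deltas=[
    [[0,0,0,-12,0,14,0.3],[0,0,0,-12,0,0,0.3],[0,0,0,-7,0,0,0.3],[0,0,0,-6,0,0,0.3],[0,0,0,-6,0,0,0.3]],
  ],
)

```text
time_s: 5.8
tcp_pos: [0.4713, 0.2804, 0.1499]
tool_rot: [0.705, 0.709, 0.001, -0.0]
wrist_force: [-0.6, 2.0, 1.7]
width: 0.3
```

>>> carry_out(
  deltas=[
    [[0,0,0,-6,0,-1,0.3],[0,0,0,-6,0,-1,0.3]],
  ],
)

```text
time_s: 6.0
tcp_pos: [0.4709, 0.2685, 0.1515]
tool_rot: [0.705, 0.71, 0.001, -0.0]
wrist_force: [-0.5, 1.3, 1.3]
width: 0.296
```

>>> carry_out(
  deltas=[
    [[0,0,0,-6,0,-1,0.3],[0,0,0,-6,0,-1,0.3]],
  ],
)

```text
time_s: 6.2
tcp_pos: [0.4709, 0.2556, 0.153]
tool_rot: [0.705, 0.709, 0.0, 0.0]
wrist_force: [0.2, 0.9, 0.1]
width: 0.3
```

```bash
cat >> h.py <<'E'
def tray(P):
    d=np.asarray(P)[...,:2]-[.4742,.2172]; ex=np.array([-.0506,-.9987]); ey=np.array([.9987,-.0506])
    return np.stack([d@ex,d@ey],-1)
E
python3 - <<'E'
from h import *
print(manip.get_state()["tcp_pos"])
im,W=cloud("top"); k=(W[...,2]>.17)&(W[...,2]<.225)&(abs(W[...,0]-.47)<.09)&(abs(W[...,1]-.2)<.15)
q=W[k];print(len(q)); f=np.linalg.lstsq(np.c_[q[:,:2]-[.47,.23],np.ones(len(q))],q[:,2],rcond=None)[0]; print(f, q.min(0),q.max(0))
E
```

```text
[0.47089705 0.25557787 0.15295552]
1256
[0.00248286 0.13464706 0.2148177 ] [0.42014238 0.16110308 0.18271171] [0.5206155  0.24806148 0.22440442]
```

It's tipping (7.7° for about 28 mm of push) and not sliding. Continue.

>>> carry_out(
  deltas=[
    [[0,0,0,-8,0,-1,0.3],[0,0,0,-8,0,-1,0.3],[0,0,0,-8,0,-1,0.3],[0,0,0,-8,0,-1,0.3]],
  ],
)

```text
time_s: 6.65
tcp_pos: [0.471, 0.2227, 0.1567]
tool_rot: [0.705, 0.709, -0.0, 0.0]
wrist_force: [0.7, 0.3, 0.4]
width: 0.3
```

>>> carry_out(
  deltas=[
    [[0,0,0,-7,0,0,0.3],[0,0,0,-7,0,0,0.3],[0,0,0,-6,0,0,0.3],[0,0,0,0,0,0,0.3],[0,0,0,0,0,0,0.3]],
  ],
)

```text
time_s: 7.15
tcp_pos: [0.4712, 0.2039, 0.1568]
tool_rot: [0.705, 0.709, 0.0, -0.0]
wrist_force: [0.5, -0.1, -0.2]
width: 0.299
```

Run:
```python
from h import *
print(manip.get_state()["tcp_pos"],manip.get_state()["wrist_force"])
im,W=cloud("top"); save("t2.png",im[150:350,130:430])
k=(W[...,2]>.065)&(W[...,2]<.13)&(abs(W[...,0]-.47)<.1)&(W[...,1]>-.15)&(W[...,1]<.25)
q=W[k];print(len(q),np.nanmedian(q[:,2])); r=cv2.minAreaRect(tray(q).astype(np.float32)*1000); print(r)
```

```text
[0.47124597 0.20391091 0.15676337] [ 0.45258666 -0.13747232 -0.17430655]
218 0.11897689193131256
((17.291019439697266, -3.263805389404297), (36.284812927246094, 99.33138275146484), 5.89736270904541)
```

View pics/t2.png

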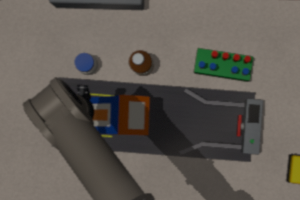

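The cassette leans near its balance point (head at crop (133,115)) and has not fallen yet. Push further.

>>> carry_out(
  deltas=[
    [[0,0,0,-8,0,0,0.3],[0,0,0,-8,0,0,0.3],[0,0,0,-8,0,0,0.3],[0,0,0,0,0,0,0.3],[0,0,0,0,0,0,0.3]],
  ],
)

```text
time_s: 7.7
tcp_pos: [0.4715, 0.1795, 0.1568]
tool_rot: [0.705, 0.709, 0.0, 0.0]
wrist_force: [-0.1, -0.3, 0.4]
width: 0.299
```

>>> carry_out(
  deltas=[
    [[0,0,0,0,0,0,0.3],[0,0,0,0,0,0,0.3],[0,0,0,20,0,-20,0.3],[0,0,0,35,0,-20,0.3],[0,0,0,45,0,-20,0.3]],
  ],
)

```text
time_s: 8.2
tcp_pos: [0.4719, 0.2787, 0.2173]
tool_rot: [0.707, 0.708, -0.001, 0.001]
wrist_force: [0.6, 0.3, 0.1]
width: 0.302
```

>>> carry_out(
  deltas=[
    [[0,0,0,30,0,0,0.3],[0,0,0,0,0,0,0.3]],
  ],
)

```text
time_s: 8.4
tcp_pos: [0.4678, 0.3168, 0.2177]
tool_rot: [0.701, 0.713, 0.002, -0.002]
wrist_force: [0.3, 0.9, -0.5]
width: 0.3
```

Run:
```python
from h import *
print(manip.get_state()["tcp_pos"],manip.get_state()["wrist_force"])
im,W=cloud("top"); save("t3.png",im[150:350,130:430])
k=(W[...,2]>.08)&(W[...,2]<.10)&(abs(W[...,0]-.47)<.1)&(W[...,1]>-.15)&(W[...,1]<.28)
q=W[k];print(len(q),np.nanmedian(q[:,2])); r=cv2.minAreaRect(tray(q).astype(np.float32)*1000); print(r)
```

```text
[0.4678314  0.31683121 0.21767642] [ 0.30020293  0.85167228 -0.52413406]
2601 0.0873380590253503
((131.69581604003906, 3.014739990234375), (201.04331970214844, 99.97942352294922), 2.938140630722046)
```

View pics/t3.png

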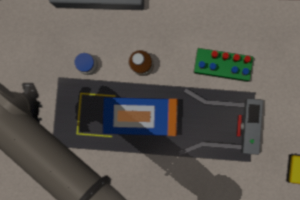

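Lying flat, window up, head towards the dock: centre at tray (132, 3) mm, yaw 2.9°. Before lowering behind it I'll check the height of the gripper's body.

Run:
```python
from h import *
im,W=cloud("scene"); s=manip.get_state(); D=W-s["tcp_pos"]
k=(abs(D[...,0])<.08)&(abs(D[...,1])<.08)&(D[...,2]>-.05)&(D[...,2]<.25)
q=D[k]
for a in np.arange(0,.2,.01):
    t=q[(q[:,2]>a)&(q[:,2]<=a+.01)]
    if len(t): print(round(a,3),len(t),t[:,:2].min(0).round(3),t[:,:2].max(0).round(3))
```

```text
0.03 1 [-0.015  0.007] [-0.015  0.007]
0.04 39 [-0.024 -0.012] [0.026 0.015]
0.05 68 [-0.028 -0.013] [0.028 0.014]
0.06 63 [-0.026 -0.008] [0.028 0.018]
0.07 68 [-0.026 -0.01 ] [0.028 0.015]
0.08 82 [-0.044 -0.013] [0.044 0.014]
0.09 152 [-0.047 -0.014] [0.048 0.019]
0.1 141 [-0.054 -0.017] [0.054 0.027]
0.11 165 [-0.057 -0.018] [0.059 0.023]
0.12 162 [-0.062 -0.016] [0.063 0.017]
0.13 246 [-0.064 -0.02 ] [0.066 0.02 ]
0.14 216 [-0.06 -0.02] [0.063 0.016]
0.15 128 [-0.039 -0.013] [0.043 0.012]
0.16 56 [-0.035 -0.033] [0.04  0.017]
0.17 136 [-0.03  -0.037] [0.039 0.017]
0.18 155 [-0.033 -0.038] [0.039 0.014]
0.19 155 [-0.027 -0.04 ] [0.039 0.015]
```

>>> carry_out(
  deltas=[
    [[0,0,3.2,-35,4,0,0.3],[0,0,0,-37,2,40,0.3],[0,0,0,0,0,45,0.3],[0,0,0,0,0,45,0.3],[0,0,0,0,0,45,0.3]],
  ],
)

```text
time_s: 9.0
tcp_pos: [0.4759, 0.2375, 0.0434]
tool_rot: [0.726, 0.688, -0.0, 0.001]
wrist_force: [0.2, -0.5, -0.8]
width: 0.303
```

>>> carry_out(
  deltas=[
    [[0,0,0,0,0,35,0.3],[0,0,0,0,0,0,0.3],[0,0,0,0,0,0,0.3]],
  ],
)

```text
time_s: 9.3
tcp_pos: [0.4753, 0.2397, 0.0103]
tool_rot: [0.725, 0.689, -0.0, 0.0]
wrist_force: [0.6, 0.0, 1.4]
width: 0.296
```

```bash
cat > st.py <<'E'
from h import *
s=manip.get_state(); m=R.from_quat(s["tool_rot"]).as_matrix()
print("t",s["time_s"],"tcp",s["tcp_pos"].round(4),"tray",(tray(s["tcp_pos"])*1000).round(1),"yaw toolx",np.degrees(np.arctan2(m[1,0],m[0,0])).round(2),"F",s["wrist_force"].round(2),"tilt",m[2].round(3))
im,W=cloud("top")
T=tray(W)*1000
k=(W[...,2]>.08)&(W[...,2]<.094)&(abs(T[...,1])<90)&(T[...,0]>20)&(T[...,0]<412)
q=T[k];print(len(q),np.nanmedian(W[k][:,2])); r=cv2.minAreaRect(q.astype(np.float32)); print(r)
E
python3 st.py
```

```text
t 9.3 tcp [0.4753 0.2397 0.0103] tray [-22.5  -0. ] yaw toolx 87.05 F [0.6  0.02 1.42] tilt [-0.001 -0.001 -1.   ]
2487 0.08734875509614026
((131.53646850585938, 2.883258819580078), (201.07167053222656, 99.8594741821289), 2.8184025287628174)
```

>>> carry_out(
  deltas=[
    [[0,0,0,-20,0,0,0.3],[0,0,0,-10,0,0,0.3],[0,0,0,-5,0,0,0.3],[0,0,0,-6,0,0,0.3],[0,0,0,-6,0,0,0.3]],
  ],
)

```text
time_s: 9.85
tcp_pos: [0.4735, 0.1956, 0.0111]
tool_rot: [0.724, 0.69, 0.002, -0.0]
wrist_force: [1.1, 3.7, 0.1]
width: 0.297
```

>>> carry_out(
  deltas=[
    [[0,0,0,-8,0,0,0.3],[0,0,0,-8,0,0,0.3],[0,0,0,-8,0,0,0.3],[0,0,0,-8,0,0,0.3],[0,0,0,-8,0,0,0.3]],
  ],
)

```text
time_s: 10.35
tcp_pos: [0.4714, 0.1557, 0.011]
tool_rot: [0.724, 0.69, 0.002, -0.0]
wrist_force: [1.6, 5.1, 3.2]
width: 0.301
```

```bash
python3 st.py
```

```text
t 10.35 tcp [0.4714 0.1557 0.011 ] tray [61.5  0.4] yaw toolx 87.21 F [1.57 5.09 3.15] tilt [ 0.003  0.002 -1.   ]
2264 0.08714809844744353
((173.2931365966797, -2.408203125), (199.13438415527344, 101.15316009521484), 0.4456181228160858)
```

>>> carry_out(
  deltas=[
    [[0,0,0,-9,0,0,0.3],[0,0,0,-9,0,0,0.3],[0,0,0,-9,0,0,0.3],[0,0,0,-9,0,0,0.3],[0,0,0,-9,0,0,0.3]],
  ],
)

```text
time_s: 10.9
tcp_pos: [0.4686, 0.1107, 0.0107]
tool_rot: [0.724, 0.69, 0.001, -0.001]
wrist_force: [0.5, 5.2, 3.0]
width: 0.295
```

>>> carry_out(
  deltas=[
    [[0,0,0,-8,0,0,0.3],[0,0,0,-8,0,0,0.3],[0,0,0,-8,0,0,0.3],[0,0,0,-8,0,0,0.3]],
  ],
)

```text
time_s: 11.3
tcp_pos: [0.467, 0.0788, 0.0107]
tool_rot: [0.724, 0.69, 0.001, -0.001]
wrist_force: [0.6, 5.6, 3.6]
width: 0.302
```

```bash
python3 st.py
```

```text
t 11.3 tcp [0.467  0.0788 0.0107] tray [ 1.385e+02 -1.000e-01] yaw toolx 87.22 F [0.61 5.57 3.6 ] tilt [ 0.003  0.001 -1.   ]
2193 0.08732291462009822
((249.75637817382812, -2.5992469787597656), (199.57846069335938, 100.2114028930664), 0.11371318250894547)
```

>>> carry_out(
  deltas=[
    [[0,0,0,-8,0,0,0.3],[0,0,0,-8,0,0,0.3],[0,0,0,-7,0,0,0.3],[0,0,0,-5,0,0,0.3],[0,0,0,-3,0,0,0.3]],
  ],
)

```text
time_s: 11.85
tcp_pos: [0.4654, 0.0474, 0.0104]
tool_rot: [0.724, 0.69, 0.001, -0.0]
wrist_force: [1.0, 5.5, 3.5]
width: 0.304
```

>>> carry_out(
  deltas=[
    [[0,0,0,-1.5,0,0,0.3],[0,0,0,-1.5,0,0,0.3]],
  ],
)

```text
time_s: 12.05
tcp_pos: [0.4653, 0.0448, 0.0105]
tool_rot: [0.724, 0.69, 0.001, -0.001]
wrist_force: [1.4, 6.0, 3.0]
width: 0.303
```

```bash
python3 st.py;python3 - <<'E'
from h import *
im,W=cloud("scene"); save("s3.png",cv2.resize(im[200:360,190:370],None,fx=4,fy=4))
E
```

```text
t 12.05 tcp [0.4653 0.0448 0.0105] tray [172.6  -0.2] yaw toolx 87.21 F [1.38 6.   2.96] tilt [ 0.002  0.001 -1.   ]
2171 0.0872214880276565
((286.3540954589844, -2.6112136840820312), (194.6403350830078, 100.19058227539062), 0.2394508570432663)
```

View pics/s3.png

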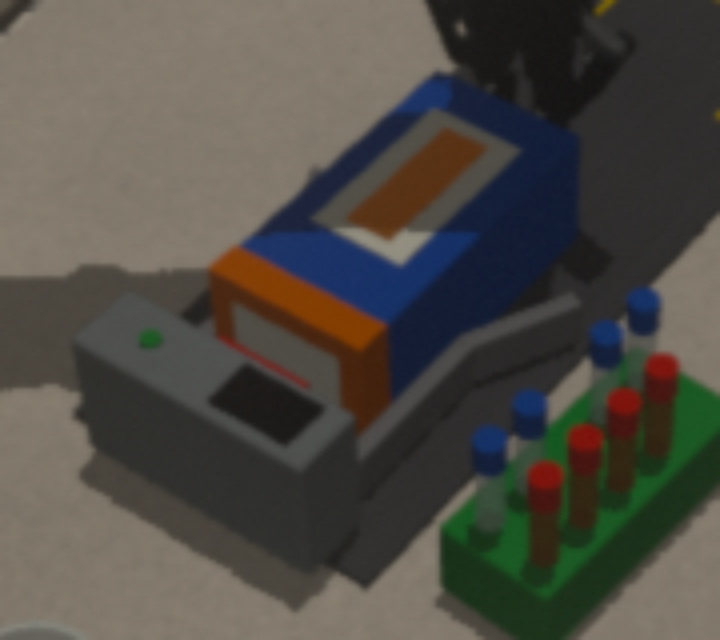

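The head is between the rails at about x = 384 mm. The red pad edge lies in front of it, with the gap still open. Now creep forward with force checks.

>>> carry_out(
  deltas=[
    [[0,0,0,-1,0,0,0.3],[0,0,0,-1,0,0,0.3],[0,0,0,-1,0,0,0.3]],
  ],
)

```text
time_s: 12.45
tcp_pos: [0.4651, 0.042, 0.0105]
tool_rot: [0.724, 0.69, 0.001, -0.001]
wrist_force: [-0.0, 6.0, 3.1]
width: 0.295
```

>>> carry_out(
  deltas=[
    [[0,0,0,-1,0,0,0.3],[0,0,0,-1,0,0,0.3]],
  ],
)

```text
time_s: 12.65
tcp_pos: [0.465, 0.04, 0.0104]
tool_rot: [0.724, 0.69, 0.001, -0.001]
wrist_force: [1.0, 5.5, 2.3]
width: 0.301
```

>>> carry_out(
  deltas=[
    [[0,0,0,-1,0,0,0.3],[0,0,0,-1,0,0,0.3]],
  ],
)

```text
time_s: 12.85
tcp_pos: [0.4649, 0.038, 0.0104]
tool_rot: [0.724, 0.69, 0.001, -0.001]
wrist_force: [0.8, 5.9, 3.6]
width: 0.296
```

>>> carry_out(
  deltas=[
    [[0,0,0,-1,0,0,0.3],[0,0,0,-1,0,0,0.3]],
  ],
)

```text
time_s: 13.05
tcp_pos: [0.4648, 0.036, 0.0105]
tool_rot: [0.724, 0.69, 0.001, -0.001]
wrist_force: [0.5, 5.6, 4.1]
width: 0.3
```

>>> carry_out(
  deltas=[
    [[0,0,0,-1,0,0,0.3],[0,0,0,-1,0,0,0.3]],
  ],
)

```text
time_s: 13.25
tcp_pos: [0.4646, 0.0341, 0.0104]
tool_rot: [0.724, 0.69, 0.001, -0.001]
wrist_force: [0.3, 5.7, 3.5]
width: 0.302
```

>>> carry_out(
  deltas=[
    [[0,0,0,-0.8,0,0,0.3],[0,0,0,-0.8,0,0,0.3]],
  ],
)

```text
time_s: 13.45
tcp_pos: [0.4646, 0.0325, 0.0105]
tool_rot: [0.724, 0.69, 0.001, -0.001]
wrist_force: [0.3, 5.6, 3.5]
width: 0.298
```

>>> carry_out(
  deltas=[
    [[0,0,0,-0.8,0,0,0.3],[0,0,0,-0.8,0,0,0.3]],
  ],
)

```text
time_s: 13.65
tcp_pos: [0.4645, 0.0309, 0.0104]
tool_rot: [0.724, 0.69, 0.001, -0.001]
wrist_force: [0.4, 6.2, 3.5]
width: 0.301
```

>>> carry_out(
  deltas=[
    [[0,0,0,-0.8,0,0,0.3],[0,0,0,-0.8,0,0,0.3]],
  ],
)

```text
time_s: 13.85
tcp_pos: [0.4645, 0.0293, 0.0105]
tool_rot: [0.724, 0.69, 0.001, -0.001]
wrist_force: [0.8, 5.3, 2.9]
width: 0.303
```

>>> carry_out(
  deltas=[
    [[0,0,0,-0.8,0,0,0.3],[0,0,0,-0.8,0,0,0.3]],
  ],
)

```text
time_s: 14.05
tcp_pos: [0.4644, 0.0277, 0.0105]
tool_rot: [0.724, 0.69, 0.001, -0.001]
wrist_force: [0.9, 6.1, 3.5]
width: 0.299
```

>>> carry_out(
  deltas=[
    [[0,0,0,-0.8,0,0,0.3],[0,0,0,-0.8,0,0,0.3]],
  ],
)

```text
time_s: 14.25
tcp_pos: [0.4643, 0.0261, 0.0104]
tool_rot: [0.724, 0.69, 0.001, -0.001]
wrist_force: [1.0, 6.8, 3.1]
width: 0.297
```

>>> carry_out(
  deltas=[
    [[0,0,0,-0.5,0,0,0.3],[0,0,0,-0.5,0,0,0.3]],
  ],
)

```text
time_s: 14.45
tcp_pos: [0.4643, 0.0256, 0.0105]
tool_rot: [0.724, 0.69, 0.001, -0.001]
wrist_force: [0.5, 7.7, 2.8]
width: 0.297
```

>>> carry_out(
  deltas=[
    [[0,0,0,-0.5,0,0,0.3],[0,0,0,-0.5,0,0,0.3]],
  ],
)

```text
time_s: 14.65
tcp_pos: [0.4643, 0.0256, 0.0105]
tool_rot: [0.724, 0.69, 0.002, -0.001]
wrist_force: [0.9, 8.3, 2.1]
width: 0.3
```

Contact: the arm has stopped and the force is rising by about 1 N per mm commanded. Build it up.

>>> carry_out(
  deltas=[
    [[0,0,0,-1.0,0,0,0.3],[0,0,0,-1.0,0,0,0.3]],
  ],
)

```text
time_s: 14.85
tcp_pos: [0.4643, 0.0258, 0.0105]
tool_rot: [0.723, 0.69, 0.003, -0.002]
wrist_force: [1.2, 11.5, 0.4]
width: 0.299
```

>>> carry_out(
  deltas=[
    [[0,0,0,-1.0,0,0,0.3],[0,0,0,-1.0,0,0,0.3]],
  ],
)

```text
time_s: 15.05
tcp_pos: [0.4643, 0.026, 0.0106]
tool_rot: [0.723, 0.691, 0.004, -0.003]
wrist_force: [2.1, 15.8, -0.4]
width: 0.301
```

>>> carry_out(
  deltas=[
    [[0,0,0,-0.8,0,0,0.3],[0,0,0,0,0,0,0.3],[0,0,0,0,0,0,0.3]],
  ],
)

```text
time_s: 15.35
tcp_pos: [0.4643, 0.026, 0.0107]
tool_rot: [0.723, 0.691, 0.005, -0.003]
wrist_force: [1.0, 15.7, 0.3]
width: 0.299
```

>>> carry_out(
  deltas=[
    [[0,0,0,0,0,0,0.3],[0,0,0,0,0,0,0.3],[0,0,0,0,0,0,0.3]],
  ],
)

```text
time_s: 15.65
tcp_pos: [0.4643, 0.026, 0.0107]
tool_rot: [0.723, 0.691, 0.005, -0.003]
wrist_force: [2.0, 15.4, 0.2]
width: 0.3
```

```bash
python3 st.py
```

```text
t 15.65 tcp [0.4643 0.026  0.0107] tray [191.4  -0.2] yaw toolx 87.42 F [ 1.97 15.44  0.21] tilt [ 0.011  0.002 -1.   ]
2070 0.08746777086848767
((309.8807373046875, -2.5899314880371094), (186.96026611328125, 100.85028839111328), 0.39959195256233215)
```

>>> carry_out(
  deltas=[
    [[0,0,0,-1.0,0,0,0.3],[0,0,0,0,0,0,0.3]],
  ],
)

```text
time_s: 15.9
tcp_pos: [0.4643, 0.0261, 0.0107]
tool_rot: [0.723, 0.691, 0.005, -0.004]
wrist_force: [0.8, 17.7, -0.1]
width: 0.295
```

>>> carry_out(
  deltas=[
    [[0,0,0,-0.3,0,0,0.3],[0,0,0,0,0,0,0.3],[0,0,0,0,0,0,0.3],[0,0,0,0,0,0,0.3]],
  ],
)

```text
time_s: 16.3
tcp_pos: [0.4643, 0.0261, 0.0107]
tool_rot: [0.723, 0.691, 0.006, -0.004]
wrist_force: [1.1, 17.7, -0.8]
width: 0.302
```

```bash
python3 st.py
python3 - <<'E'
from h import *
im,W=cloud("scene"); save("s4.png",cv2.resize(im[200:360,190:370],None,fx=4,fy=4))
T=tray(W)*1000; i=im.astype(int)
m=(i[...,0]>120)&(i[...,1]<60)&(i[...,2]<60)&(T[...,0]>370)&(T[...,0]<425)&(abs(T[...,1])<45)
print("red",m.sum(),np.nanpercentile(T[m],[2,50,98],axis=0).round(1).tolist())
k=(W[...,2]>.083)&(W[...,2]<.092)&(abs(T[...,1])<40)&(T[...,0]>340)&(T[...,0]<418); print("top edge x",np.nanpercentile(T[k][:,0],[98,100]).round(1))
E
```

```text
t 16.3 tcp [0.4643 0.0261 0.0107] tray [191.4  -0.2] yaw toolx 87.46 F [ 1.12 17.68 -0.84] tilt [ 0.013  0.002 -1.   ]
2045 0.08735517261196324
((311.2966613769531, -2.6441688537597656), (184.00340270996094, 101.17613220214844), 0.4731004238128662)
red 11 [[385.1, -39.3], [400.7, -0.1], [403.6, 41.9]]
top edge x [401.9 417. ]
```

View pics/s4.png

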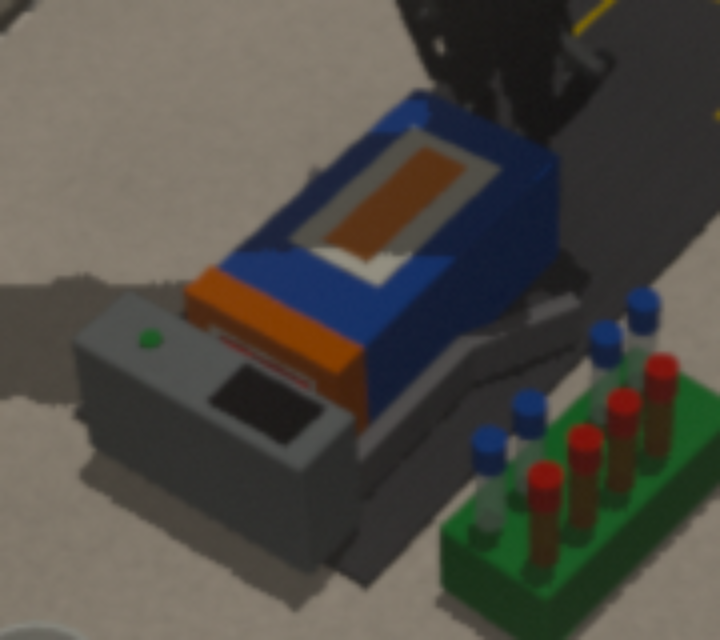

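The head rests on the pad at about x = 402 mm, with 17.7 N at the wrist less 5.7 N of sliding, so about 12 N on the pad. Back off straight, then rise.

>>> carry_out(
  deltas=[
    [[0,0,0,4,0,0,0.3],[0,0,0,6,0,0,0.3],[0,0,0,12,0,0,0.3],[0,0,0,25,0,0,0.3],[0,0,0,25,0,0,0.3]],
  ],
)

```text
time_s: 16.9
tcp_pos: [0.4665, 0.0866, 0.0094]
tool_rot: [0.726, 0.688, -0.002, 0.0]
wrist_force: [0.9, 0.1, 0.3]
width: 0.301
```

>>> carry_out(
  deltas=[
    [[0,0,0,10,0,-30,0.3],[0,0,0,0,0,-45,0.3],[0,0,0,0,0,-45,0.3],[0,0,0,0,0,-30,0.3],[0,0,0,0,0,0,0.3]],
  ],
)

```text
time_s: 17.4
tcp_pos: [0.4707, 0.0982, 0.164]
tool_rot: [0.725, 0.689, 0.002, 0.003]
wrist_force: [0.7, 0.4, -0.1]
width: 0.3
```

```bash
python3 st.py
python3 - <<'E'
from h import *
im,W=cloud("scene"); T=tray(W)*1000
k=(W[...,2]>.083)&(W[...,2]<.092)&(abs(T[...,1])<53)&(T[...,0]>150)&(T[...,0]<410)
q=T[k]; r=cv2.minAreaRect(q.astype(np.float32)); print("scene",r,np.nanmedian(W[k][:,2]))
im,W=cloud("top"); T=tray(W)*1000
k=(W[...,2]>.083)&(W[...,2]<.092)&(abs(T[...,1]+2)<30); print("head x",np.percentile(T[k&(T[...,0]<410)][:,0],[.5,99.5]))
E
```

```text
t 17.4 tcp [0.4707 0.0982 0.164 ] tray [119.    2.5] yaw toolx 87.06 F [ 0.69  0.41 -0.13] tilt [-0.     0.008 -1.   ]
2536 0.0872173818263704
((302.86920166015625, -2.047344207763672), (200.00225830078125, 101.33615112304688), 0.16046561300754547)
scene ((302.3843994140625, -0.060634613037109375), (102.64995574951172, 202.7876434326172), 89.87968444824219) 0.08599686335768131
head x [204.54343606 402.22111712]
```

```bash
python3 -c "
from bench import manip
print(manip.hand_in())"
```

```text
the job is handed in; nothing more can be done
None
```

The job is done and handed in at about 17.5 s. I tipped the cassette over near its top, and it fell window up with its head towards the dock. I then slid it square between the rails onto the pad and pressed it home. The wrist read 17.7 N against about 5.7 N of sliding force, so about 12 N was on the pad. Then I backed the arm off and raised it clear.

**Last checks:**
- **Position:** the head is at tray x ≈ 402–403 mm, about 17 mm from the dock block.
- **Sideways and square:** it lies within about 2 mm of the middle (top camera −2.0 mm, scene camera −0.1 mm) and square to 0.2°.
- **Flat:** its top face is at 86–87 mm, so it lies flat on the tray.
- **Arm:** wrist force is back near zero, with the tool clear of the cassette.

**What disagreed or was not checked:**
- All three cameras showed the fingertips about 39 mm above the reported TCP, though the TCP is described as the very end of the fingers. Because of this my first push passed over the cassette without touching it; I used the measured offset from then on.
- The pad force is worked out from wrist force less sliding friction, not measured directly.
- I did not measure the bystanders at the end. The ones beside the tray showed no visible shift in the later pictures, and the arm stayed clear of them all.

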